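Slide the pump-cover carrier into its notches and swing the catch over it

ROBOT

A 6-joint arm with a two-finger parallel gripper is mounted at the origin on the work surface. World frame = base frame: x ahead of the robot, y to its left, z up, the work surface at z = 0. Lengths are in m, angles in rad, forces in N, time in s.
With the tool pointing down it reaches from about 0.35 to 0.85 m from the base axis. Payload 8.1 kg.
Tool frame: the origin (TCP) lies midway between the tips of the shut fingers; the grasp point (between the pads) lies 19 mm behind it; z points along the fingers, y is the line along which they close (so a half turn about z gives the same grasp; the last joint's range is limited). The gripper opens to 93 mm and grips with 3 to 60 N. Pads are 15 mm wide; open, the fingers measure 128 mm over their backs; the gripper's body (75 mm by 188 mm) begins 65 mm behind the grasp point.
Start: joints at [1.189, 0.13, 1.488, -0, 1.523, -0.085], TCP at [0.175, 0.574, 0.219] pointing down, gripper open.
Joint ranges: [-2.96, 2.96], [-0.89, 2.26], [0.02, 2.5], [-1.34, 4.48], [0, 2.73], [-2.66, 2.66]. Speed limits (rad/s): [2.39, 2.39, 2.79, 3.14, 3.14, 3.14].

INTERFACE

Orientations are given as a rotation vector (axis times angle).
In Python, from plant import read_state, read_camera, get_calibration, close_job gives the robot as it stands.
- The arm moves only by the shell command python3 -m crank 'ROWS' [FORCE]. ROWS is JSON, a list that holds one entry, the list of rows, each a list of 7 numbers: the gripper's target within -1 to 1 (fully open at 1, half-way at 0, shut at -1), then the shift along the tool's x, y, z as a fraction of full scale, then the turn, a rotation vector about the tool's x, y, z as a fraction of full scale. In form: [[[grip, x, y, z, rx, ry, rz], ...]]. A call has exactly 5 rows; each row is the pose to reach, as a shift and turn from the pose commanded when the call began, along the tool's axes at that moment; what a row does not reach only later rows make up. Full scale, the value 1, is 0.5 m for a shift and 90 degrees for a turn. A row lasts 1/8 s, in which the tool goes at most 62.5 mm and 10.7 degrees, less where a joint would pass 70% of its speed; a pose out of reach is approached as far as the arm can. A call with a number of a shift or a turn outside -1 to 1 is refused whole. A call with a gripper value outside its range is refused whole. The fingers move at their own pace and stop on an object; FORCE is the grip in N (left out, the last holds). Time passes only in rows, so rows that repeat a pose let the fingers close, or fill a call up. It gives the time, the measured TCP pose, the force, the opening and the grip force at its end, in the units of the state.
- read_state(): the state, without advancing time (a new reading comes with each control period).
- read_camera(name): name is "side" or "top"; returns the picture (384x512x3 uint8, red, green, blue); there is no depth.
- get_calibration(name): a dict with "fx", "fy", "cx", "cy" (pixels), "dist_coeffs" ([k1, k2, p1, p2, k3] as OpenCV has them; the pictures are not rectified), "eye" and "orientation" of the camera in the world. Camera axes: x right, y down, z forward; pixel columns grow to the right and rows downward; lengths in m; the calibration is good to about 2 mm. A picture is of the moment at which its call begins. get_calibration takes no time and is no camera call.
- close_job(): hands the job in; it is judged then, once.
The state is a dict: "t": time; "q": joint angles; "dq": joint speeds; "joint_torque": joint torques, N m; "tool_pos": TCP position; "orientation": TCP orientation; "force": force on the tool from outside, world axes, zero at the start; "wrist_torque": the same for the moment, N m; "opening": finger opening in m; "gripper_force": force on a finger pad.
Only numpy, scipy, OpenCV 4.12 (cv2) and the standard library are available. Lean on these libraries where they do the work, as an engineer would, in place of code of your own. Each camera call takes 0.05 s, during which the arm holds its last target. There are 200 camera calls.

TASK

Push the aluminium carrier plate, with the pump cover bolted on it, along its rails with a fingertip until you feel it drop into the locating notches and it sits flat and low. Then push the swivel catch by its pin, all the way round to its stop, so that it lies across the plate, and leave everything released. Only push: do not lift or tip the plate, and leave the tools and parts lying around where they are.

Things in the scene. Friction and masses are not known exactly. Their poses are not given: they have to be found in the camera images.
- station: Fixed slide station: grey base 330 x 170 x 10 mm, two steel rails along x, tops 34 mm above the bench, a 52 mm wide channel between them (floor at 10 mm). Guide walls outside the rails, y = +-56 to +-66 mm, 47 mm high, keep the carrier straight. Low cross bar at x = 157 to 165 mm. Origin: on the bench, midway between the rails. +x: the way the carrier is pushed home; z up.
- home (a point): Fixed point on the station (x = 60, y = 0 mm, 27 mm above the bench) where the carrier's origin lies when home, 2.5 mm play either way along x. Each rail has two notches 7 mm deep and 19 mm long (outer lanes at station x = 120 mm, inner lanes at x = 0) that take the carrier's four feet together.
- carrier: Loose aluminium plate 150 (x) x 110 (y) x 8 mm, 0.4 to 0.8 kg, on four feet 8 mm tall. Axes parallel to the station's. Origin under its middle at the feet's undersides, 34 mm above the bench while sliding, 27 when home; plate top 16 mm above the origin. Starts 60 to 110 mm short of home. A brown-red cast cover, diameter 54, 36 mm tall, is fixed on top at x = 32 mm. Upright push lip on the rear (-x) edge.
- push_lip (a point): Middle of the rear face (facing -x) of the carrier's upright push lip, 70 mm wide (y), 6 mm thick, standing from 16 to 40 mm above the carrier's origin. This point is 28 mm above that origin and 75 mm behind it, flush with the plate's rear edge.
- catch (a joint): Angle (rad) of the flat swivel catch. 0: it points along the station's +x beside the guide wall (open). It grows clockwise seen from above; at its stop, 1.57, it points along the station's -y, across the home carrier, 4.5 mm above it. Starts at -0.3 to 0.1. Stays where it is left; about 1.5 N at the pin turns it. It clears the plate only when that has dropped.
- catch_pivot (a point): Catch's vertical pivot axis, at station x = 22, y = 78 mm, 50.5 mm above the bench. From it the catch, a steel bar 16 mm wide and 6 mm thick, 47.5 to 53.5 mm above the bench, reaches 53 mm.
- catch_pin (a point): Middle of the upright round pin near the catch's free end: 14 mm in diameter, from 53.5 to 83.5 mm above the bench (this point 68.5 mm), 42 mm from the pivot axis. Push its side to turn the catch.

How it is judged:
On the way, in this order (a step that is already met when the one before it is completed fails the run):
1. the carrier has dropped into the notches, with the catch still open (z of carrier in the frame of station below 0.0295 m and x of carrier in the frame of station between 0.055 and 0.065 m and angle between carrier's own z axis and vertical below 0.03 rad and value of joint catch below 0.6 rad), for 0.2 s.
2. the catch lies across the carrier (value of joint catch above 1.35 rad), for 0.2 s.
At the end, for the whole second after the job is handed in: The carrier rests in the notches (origin less than 29.5 mm above the bench, within 5 mm of home along the rails, level within 0.03 rad), at rest, and the catch lies across it, turned past 1.35 rad (z of carrier in the frame of station below 0.0295 m and x of carrier in the frame of station between 0.055 and 0.065 m and angle between carrier's own z axis and vertical below 0.03 rad and value of joint catch above 1.35 rad and linear speed of carrier below 0.01 m/s); the robot touches nothing.
It fails at once if the carrier is lifted off its rails (more than 8 mm above the sliding height) (z of carrier in the frame of station above 0.042 m).
It fails at once if the carrier is tipped (more than 0.15 rad) (angle between carrier's own z axis and vertical above 0.15 rad).
It fails at once if a tool or part lying around (socket, bolt, wrench, screwdriver, oil can, bearing, spool) is moved more than 25 mm (distance of any of socket, bolt, wrench, screwdriver, oilcan, bearing, spool from where it was at the start of the episode above 0.025 m).
It also fails if it takes over 48 s, if anything falls off the work surface, if the arm or the gripper's body presses on something with over 40 N, if the wrist force passes 120 N, or if a joint passes its speed limit or range.

## Working session

There is one attempt and no reset: what is moved stays moved. The work goes in short steps, Python scripts to look and compute and a shell command to move; the robot and the scene stay as the last step left them, time stands still between calls to the robot, and variables do not carry over. Pictures are saved under pics/ and viewed, at most 10 in all, crops included, and the job is handed in when it is done.

```bash
mkdir -p pics; ls
python3 - <<'E'
from plant import *
import cv2
for n in("top","side"):
    cv2.imwrite(f"pics/{n}0.png",read_camera(n)[:,:,::-1]); print(get_calibration(n))
s=read_state();print(s)
E
```

```text
pics
{'fx': 454.97371074922347, 'fy': 454.97371074922347, 'cx': 250.00002317016543, 'cy': 187.00724879272516, 'dist_coeffs': array([-0.09142442,  0.        ,  0.        ,  0.        ,  0.        ]), 'eye': array([0.48610617, 0.00692096, 0.70961015]), 'orientation': array([-2.14104049,  2.16365223, -0.13609775])}
{'fx': 412.3509988118396, 'fy': 412.3509988118396, 'cx': 249.75641129222902, 'cy': 193.00749974441274, 'dist_coeffs': array([-0.00291488,  0.        ,  0.        ,  0.        ,  0.        ]), 'eye': array([ 0.31642517, -0.33528868,  0.58198728]), 'orientation': array([-2.33787513,  0.81299736, -0.31498528])}
{'t': 0.1, 'q': array([ 1.18857576e+00,  1.31086975e-01,  1.48918733e+00,  1.91299834e-05,
        1.52299023e+00, -8.53997765e-02]), 'dq': array([ 1.23238455e-03, -4.91905529e-05, -3.59501740e-03, -1.44579727e-03,
        1.79623703e-04, -1.09817124e-03]), 'joint_torque': array([ 1.32939407e-03, -5.61336029e+01, -4.93098164e+01,  7.70643004e-02,
        2.91320012e-02, -3.99557268e-05]), 'tool_pos': array([0.17526653, 0.57328891, 0.21768224]), 'orientation': array([-4.64476602e-01, -3.10665559e+00,  2.54745358e-03]), 'force': array([0.33815547, 0.60520029, 1.19191933]), 'wrist_torque': array([-0.03151618, -0.03116335, -0.01108101]), 'gripper_force': 0.0, 'opening': 0.09306225181541487}
```

View pics/top0.png

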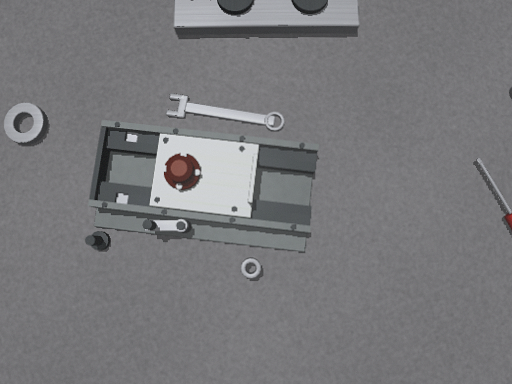

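View pics/side0.png

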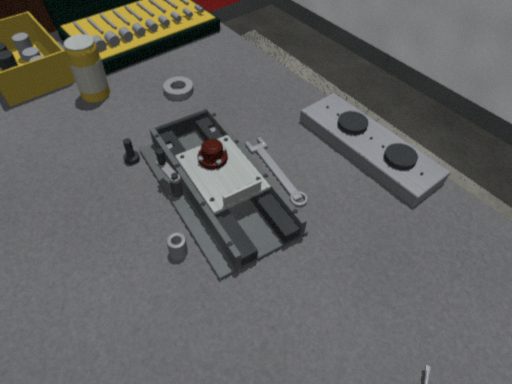

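The top view has station +x pointing left in the image. The cover is at (182,171), the lip at (252,178), the catch at (150–181,226) and the cross bar at (100,165). The side view agrees. A bolt stands near the catch at (98,240) top, and a socket at (251,268). Next I'll enlarge the top view for corner picking.

```bash
cat > h.py <<'E'
import numpy as np,cv2
from scipy.spatial.transform import Rotation as R
from plant import *
def ray(n,uv):
    c=get_calibration(n);K=np.array([[c['fx'],0,c['cx']],[0,c['fy'],c['cy']],[0,0,1]])
    p=cv2.undistortPoints(np.array(uv,float).reshape(-1,1,2),K,c['dist_coeffs']).reshape(-1,2)
    d=np.c_[p,np.ones(len(p))]@R.from_rotvec(c['orientation']).as_matrix().T
    return c['eye'],d
def onz(n,uv,z):
    e,d=ray(n,uv);z=np.broadcast_to(z,len(d))
    return e+d*((z-e[2])/d[:,2])[:,None]
def proj(n,P):
    c=get_calibration(n);K=np.array([[c['fx'],0,c['cx']],[0,c['fy'],c['cy']],[0,0,1]])
    Rm=R.from_rotvec(c['orientation']).as_matrix().T
    return cv2.projectPoints(np.array(P,float).reshape(-1,1,3),cv2.Rodrigues(Rm)[0],-Rm@c['eye'],K,c['dist_coeffs'])[0].reshape(-1,2)
E
python3 - <<'E'
import cv2,numpy as np
from h import *
a=cv2.imread("pics/top0.png")
b=cv2.convertScaleAbs(a[110:260,85:325],alpha=1.5,beta=25)
cv2.imwrite("pics/crop.png",cv2.resize(b,None,fx=3.3,fy=3.3,interpolation=cv2.INTER_CUBIC))
g=cv2.cvtColor(a,cv2.COLOR_BGR2GRAY);m=(g>150).astype('uint8');m[:120]=0;m[220:]=0;m=cv2.morphologyEx(m,cv2.MORPH_OPEN,np.ones((9,9)))
c=max(cv2.findContours(m,0,1)[0],key=cv2.contourArea)
r=cv2.minAreaRect(c);print(r);bx=cv2.boxPoints(r);P=onz("top",bx,.05);print(bx,P,np.linalg.norm(np.diff(P,axis=0),axis=1))
E
```

```text
((204.00238037109375, 174.4803009033203), (101.23371887207031, 73.63174438476562), 6.842773914337158)
[[149.35965 205.00317]
 [158.1325  131.8959 ]
 [258.6451  143.95743]
 [249.87225 217.0647 ]] [[ 0.5474493   0.15647066  0.05      ]
 [ 0.65697046  0.14545702  0.05      ]
 [ 0.63659239 -0.00447988  0.05      ]
 [ 0.52845162  0.00961956  0.05      ]] [0.11007354 0.15131536 0.10905604]
```

View pics/crop.png

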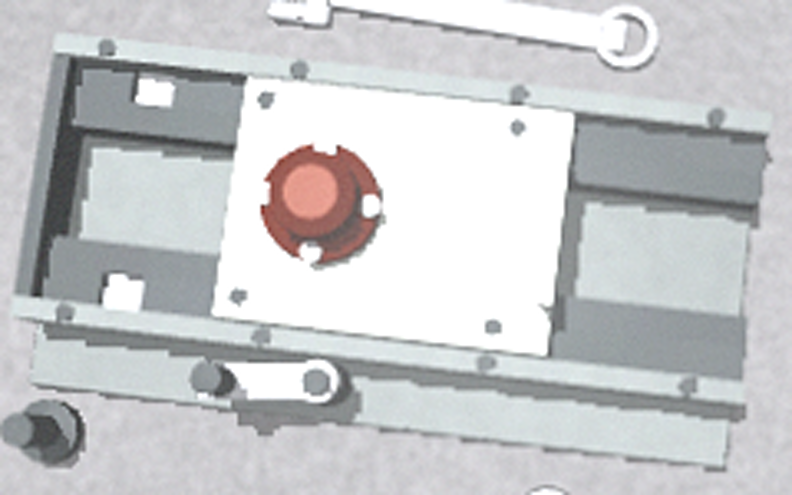

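The crop shows the wall outer corners at crop pixels (57,36), (770,115), (14,315) and (745,402). The pin top is at (207,377), the pivot at (317,381) and the plate front edge near x=230. I'll compute the station frame from these.

Run:
```python
from h import *
np.set_printoptions(precision=4,suppress=True)
f=lambda l:np.array(l,float)/3.3+[85,110]
W=onz("top",f([[57,36],[770,115],[745,402],[14,315]]),.047);print(W,np.linalg.norm(W-np.roll(W,-1,0),axis=1))
x=(W[0]-W[1])+(W[3]-W[2]);x/=np.linalg.norm(x);y=np.array([-x[1],x[0],0]);o=W.mean(0);o[2]=0
print("o",o,"yaw",np.degrees(np.arctan2(x[1],x[0])))
S=lambda P:np.c_[(P-o)@x,(P-o)@y]*1000
P=onz("top",[[149.36,205],[158.13,131.9],[258.65,143.96],[249.87,217.06]],.05);print("plate",S(P),S(P).mean(0))
print("pin,pivot",S(onz("top",f([[207,377],[317,381]]),[.0835,.0575])))
T=lambda p:o+p[0]*x/1000+p[1]*y/1000+[0,0,p[2]/1000]
for n in("lip",(-120,0,62)),("pinend",(22,36,68.5)),("home",(60,0,27)),("pivot",(22,78,57)):print(n,T(n[1]),proj("top",[T(n[1])]),proj("side",[T(n[1])]))
s=read_state();print(R.from_rotvec(s['orientation']).as_matrix())
```

```text
[[ 0.6764  0.2322  0.047 ]
 [ 0.6351 -0.0935  0.047 ]
 [ 0.5062 -0.0786  0.047 ]
 [ 0.5478  0.2473  0.047 ]] [0.3283 0.1297 0.3286 0.1295]
o [0.5914 0.0769 0.    ] yaw 82.7427145838579
plate [[ 73.4303  53.6175]
 [ 76.3428 -56.4062]
 [-74.9776 -55.1358]
 [-74.6404  53.9103]] [ 0.0388 -1.0035]
pin,pivot [[63.9665 82.4432]
 [21.9077 77.8867]]
('lip', (-120, 0, 62)) [ 0.5762 -0.0422  0.062 ] [[285.5285 182.9231]] [[256.7317 212.7018]]
('pinend', (22, 36, 68.5)) [0.5584 0.1032 0.0685] [[183.7399 195.7775]] [[195.308  162.1916]]
('home', (60, 0, 27)) [0.5989 0.1364 0.027 ] [[166.3929 172.6093]] [[205.3063 157.9501]]
('pivot', (22, 78, 57)) [0.5168 0.1085 0.057 ] [[181.0405 225.5414]] [[173.7697 175.9083]]
[[-0.9563  0.2925 -0.0006]
 [ 0.2925  0.9563 -0.0015]
 [ 0.0002 -0.0017 -1.    ]]
```

Everything fits: wall outline 328x130, plate 150x110, pivot at (21.9,77.9) against (22,78). The carrier sits at x≈0, and the catch is at about -0.1 rad. Next I'll write a move helper and check the path against the oil can.

```bash
cat >> h.py <<'E'
np.set_printoptions(precision=4,suppress=True)
YAW=np.radians(82.74);O=np.array([.5914,.0769,0])
RS=R.from_euler('z',YAW).as_matrix()
def go(p,s=None):  # station target mm -> row fractions; tool y along station +x, tool z down
    s=s or read_state();A=R.from_rotvec(s['orientation']).as_matrix()
    Tt=RS@np.array([[0,1,0],[1,0,0],[0,0,-1.]])
    Tt2=Tt
    d=A.T@(O+RS@(np.array(p)/1000)-s['tool_pos'])/.5
    r=R.from_matrix(A.T@Tt).as_rotvec()/(np.pi/2)
    print("row",d,r)
def where():
    s=read_state();print("t",s['t'],"st",RS.T@(s['tool_pos']-O)*1000,"F",RS.T@s['force'],"q",s['q'])
E
python3 - <<'E'
from h import *
where();print(onz("side",[[95,100],[85,45],[178,92]],[0,.1,0.01]));go((-130,0,219))
E
```

```text
t 0.1 st [439.8217 475.527  217.6822] F [ 0.6431 -0.259   1.1919] q [ 1.1886  0.1311  1.4892  0.      1.523  -0.0854]
[[0.5215 0.459  0.    ]
 [0.5516 0.5096 0.1   ]
 [0.6776 0.3592 0.01  ]]
row [-1.1303 -0.9622 -0.0012] [-0.001  -0.0002 -0.1083]
```

```bash
python3 -m crank '[[[-1,-0.08,-0.068,0,0,0,-0.03],[-1,-0.16,-0.136,0,0,0,-0.06],[-1,-0.24,-0.204,0,0,0,-0.09],[-1,-0.33,-0.28,0,0,0,-0.108],[-1,-0.41,-0.348,0,0,0,-0.108]]]' 20; python3 -c "
from h import *
where();go((-130,0,219))"
```

```text
t: 0.72
tool_pos: [0.3211, 0.3456, 0.2183]
orientation: [-0.199, -3.135, 0.001]
force: [1.1, -0.5, 0.2]
opening: 0.0475
gripper_force: 0.0
t 0.725 st [232.3697 302.0502 218.2541] F [-0.3284 -1.106   0.1833] q [ 0.7135 -0.2228  1.8312 -0.0002  1.5336 -0.7307]
row [-0.604  -0.7248 -0.0012] [-0.0003 -0.0001  0.0001]
```

```bash
python3 -m crank '[[[-1,-0.07,-0.085,0,0,0,0],[-1,-0.14,-0.17,0,0,0,0],[-1,-0.21,-0.255,0,0,0,0],[-1,-0.28,-0.34,0,0,0,0],[-1,-0.35,-0.425,0,0,0,0]]]';python3 -m crank '[[[-1,-0.07,-0.085,0,0,0,0],[-1,-0.14,-0.17,0,0,0,0],[-1,-0.21,-0.25,0,0,0,0],[-1,-0.25,-0.3,0,0,0,0],[-1,-0.25,-0.3,0,0,0,0]]]'; python3 -c "
from h import *
where();go((-130,0,54))"
```

```text
t: 1.35
tool_pos: [0.4677, 0.1128, 0.2184]
orientation: [-0.2, -3.135, -0.0]
force: [-0.4, 0.9, -0.5]
opening: 0.0012
gripper_force: 0.0
t: 1.98
tool_pos: [0.5724, -0.0521, 0.2176]
orientation: [-0.204, -3.133, 0.0]
force: [-0.2, 0.0, -0.4]
opening: 0.0005
gripper_force: 0.0
t 1.975 st [-130.3914    2.5598  217.6387] F [-0.0118  0.2159 -0.4048] q [-0.1798  0.0645  1.5603 -0.0003  1.5184 -1.6206]
row [-0.0056  0.0009  0.3273] [-0.0001 -0.001  -0.0021]
```

```bash
python3 -m crank '[[[-1,-0.002,0,0.1,0,0,0],[-1,-0.005,0,0.2,0,0,0],[-1,-0.005,0,0.28,0,0,0],[-1,-0.005,0,0.326,0,0,0],[-1,-0.005,0,0.326,0,0,0]]]';python3 -m crank '[[[-1,0,0.015,0,0,0,0],[-1,0,0.03,0,0,0,0],[-1,0,0.045,0,0,0,0],[-1,0,0.06,0,0,0,0],[-1,0,0.06,0,0,0,0]]]'
python3 - <<'E'
from h import *
where()
a=read_camera("side");cv2.imwrite("pics/s1.png",cv2.resize(a[90:290,120:320,::-1],None,fx=3,fy=3))
E
```

```text
t: 2.6
tool_pos: [0.5721, -0.049, 0.0531]
orientation: [-0.198, -3.13, -0.001]
force: [-0.3, 0.1, 0.9]
opening: 0.0004
gripper_force: 0.0
t: 3.22
tool_pos: [0.5787, -0.02, 0.0558]
orientation: [0.198, 3.135, 0.0]
force: [0.1, -0.5, 0.4]
opening: 0.0004
gripper_force: 0.0
t 3.225 st [-97.7649   0.3848  55.8279] F [-0.4499 -0.1194  0.439 ] q [-0.1232  0.2102  1.707   0.0001  1.2242 -1.5677]
```

View pics/s1.png

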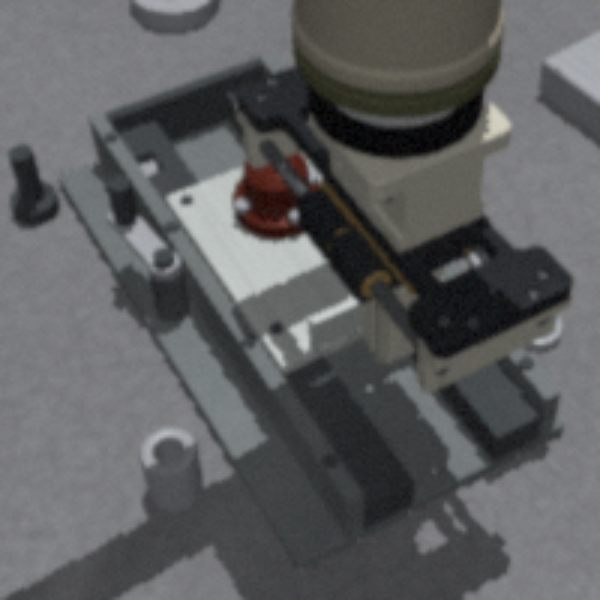

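The finger is down, just behind the lip (lip at about (335,320) in the crop), and the body clears the cover. Now I push slowly.

```bash
python3 -m crank '[[[-1,0,0.01,0,0,0,0],[-1,0,0.02,0,0,0,0],[-1,0,0.03,0,0,0,0],[-1,0,0.04,0,0,0,0],[-1,0,0.05,0,0,0,0]]]';python3 -c "
from h import *
where()"; python3 -m crank '[[[-1,0,0.01,0,0,0,0],[-1,0,0.02,0,0,0,0],[-1,0,0.03,0,0,0,0],[-1,0,0.04,0,0,0,0],[-1,0,0.045,0,0,0,0]]]'
python3 - <<'E'
from h import *
where()
a=read_camera("side");cv2.imwrite("pics/s2.png",cv2.resize(a[90:290,120:320,::-1],None,fx=3,fy=3))
E
```

```text
t: 3.9
tool_pos: [0.5816, 0.0032, 0.0556]
orientation: [-0.2, -3.135, 0.002]
force: [-0.6, -4.4, 1.0]
opening: 0.0003
gripper_force: 2.8
t 3.9 st [-74.3602   0.4488  55.5546] F [-4.4168  0.0789  1.0094] q [-0.0816  0.2176  1.6989 -0.0017  1.2253 -1.5242]
t: 4.53
tool_pos: [0.5844, 0.0257, 0.0556]
orientation: [-0.2, -3.135, 0.002]
force: [-0.1, -5.5, 0.1]
opening: 0.0006
gripper_force: 2.8
t 4.525 st [-51.6687   0.4455  55.5632] F [-5.4505 -0.5942  0.0587] q [-0.0428  0.2262  1.6889 -0.0015  1.2268 -1.4857]
```

View pics/s2.png

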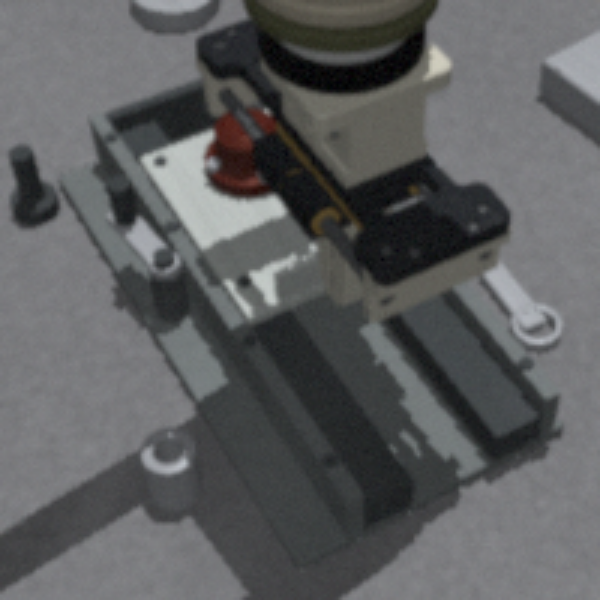

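The carrier is sliding with about 5 N of friction. I'll continue in small steps.

```bash
python3 -m crank '[[[-1,0,0.005,0,0,0,0],[-1,0,0.01,0,0,0,0],[-1,0,0.014,0,0,0,0],[-1,0,0.018,0,0,0,0],[-1,0,0.022,0,0,0,0]]]';python3 - <<'E'
from h import *
where();print((RS.T@(onz("side",[[166.7,140]],.05)[0]-O))*1000)
a=read_camera("top");g=cv2.cvtColor(a,cv2.COLOR_RGB2GRAY);print(a[160:180:4,130:150:4].mean(2))
m=(g>140).astype('uint8');m[:120]=0;m[222:]=0;m[:,:118]=0
b=cv2.findContours(cv2.morphologyEx(m,cv2.MORPH_OPEN,np.ones((5,5))),0,1)[0]
c=max(b,key=cv2.contourArea);r=cv2.boxPoints(cv2.minAreaRect(c))
for z in(.05,.043):print((onz("top",r,z)-O)@RS*1000)
E
```

```text
t: 5.2
tool_pos: [0.5858, 0.0365, 0.0556]
orientation: [-0.2, -3.135, 0.002]
force: [-1.3, -5.3, 0.7]
opening: 0.0004
gripper_force: 2.8
t 5.2 st [-40.7495   0.4435  55.5669] F [-5.4102  0.603   0.7069] q [-0.0243  0.2311  1.6832 -0.0013  1.2276 -1.4672]
[117.2399  49.5062  50.    ]
[[ 63.6667  63.      65.6667  80.3333  66.    ]
 [ 59.3333  63.      61.6667 105.3333  58.6667]
 [ 61.3333  62.3333  63.6667 104.      80.    ]
 [ 60.3333  64.3333  64.      58.3333  74.    ]
 [ 62.3333  62.6667  63.6667  50.6667  65.    ]]
[[-103.8841  -95.3255   50.    ]
 [-129.8761  -98.9907   50.    ]
 [-148.4482   51.1094   50.    ]
 [-123.233    54.5775   50.    ]]
[[-104.1086  -97.3518   43.    ]
 [-130.3764 -101.0559   43.    ]
 [-149.1457   50.6372   43.    ]
 [-123.6629   54.1421   43.    ]]
```

```bash
python3 -m crank '[[[-1,0,0.003,0,0,0,0],[-1,0,0.006,0,0,0,0],[-1,0,0.008,0,0,0,0],[-1,0,0.01,0,0,0,0],[-1,0,0.01,0,0,0,0]]]';python3 -c "
from h import *
where()"
```

```text
t: 5.88
tool_pos: [0.5865, 0.0416, 0.0556]
orientation: [-0.2, -3.135, 0.001]
force: [-0.3, -5.6, -0.1]
opening: 0.0008
gripper_force: 2.5
t 5.875 st [-35.6328   0.4394  55.5698] F [-5.5861 -0.4086 -0.1065] q [-0.0158  0.2335  1.6804 -0.001   1.228  -1.4588]
```

```bash
python3 -m crank '[[[-1,0,0.002,0,0,0,0],[-1,0,0.004,0,0,0,0],[-1,0,0.006,0,0,0,0],[-1,0,0.006,0,0,0,0],[-1,0,0.006,0,0,0,0]]]';python3 - <<'E'
from h import *
where()
a=read_camera("side");cv2.imwrite("pics/s3.png",cv2.resize(a[90:290,120:320,::-1],None,fx=3,fy=3))
E
```

```text
t: 6.5
tool_pos: [0.5868, 0.0447, 0.0555]
orientation: [-0.2, -3.135, 0.001]
force: [-0.7, -5.6, 0.5]
opening: 0.0004
gripper_force: 2.6
t 6.5 st [-32.5635   0.5221  55.5207] F [-5.6286 -0.0196  0.5096] q [-0.0106  0.235   1.6787 -0.0008  1.2283 -1.4538]
```

View pics/s3.png

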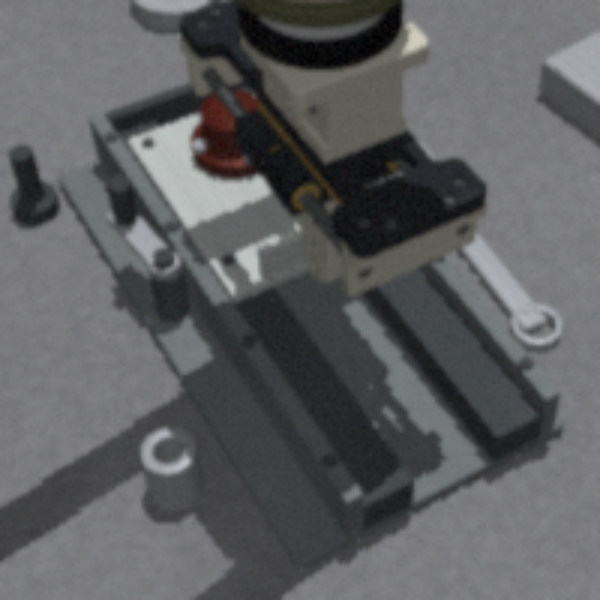

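The plate's front left corner is at crop (127,135) and the wall still looks level with the plate, so it hasn't dropped yet.

```bash
python3 -m crank '[[[-1,0,0.002,0,0,0,0],[-1,0,0.003,0,0,0,0],[-1,0,0.004,0,0,0,0],[-1,0,0.004,0,0,0,0],[-1,0,0.004,0,0,0,0]]]';python3 -c "
from h import *
print((RS.T@(onz('side',[[162.3,135]],.05)[0]-O))*1000)
where()"
```

```text
t: 7.18
tool_pos: [0.587, 0.0469, 0.0555]
orientation: [-0.2, -3.135, 0.001]
force: [-0.6, -5.4, -0.2]
opening: 0.0007
gripper_force: 2.5
[134.0416  50.9964  50.    ]
t 7.175 st [-30.3398   0.5558  55.4829] F [-5.4314 -0.1245 -0.1623] q [-0.007   0.2361  1.6775 -0.0006  1.2284 -1.4505]
```

```bash
python3 -m crank '[[[-1,0,0.002,0,0,0,0],[-1,0,0.003,0,0,0,0],[-1,0,0.004,0,0,0,0],[-1,0,0.004,0,0,0,0],[-1,0,0.004,0,0,0,0]]]';python3 - <<'E'
from h import *
where()
a=read_camera("side");cv2.imwrite("pics/s4.png",a[:,:,::-1])
a=cv2.convertScaleAbs(a,alpha=1.7,beta=20);cv2.imwrite("pics/s4c.png",cv2.resize(a[110:210,140:260,::-1],None,fx=6,fy=6,interpolation=cv2.INTER_CUBIC))
E
```

```text
t: 7.8
tool_pos: [0.5874, 0.0492, 0.0555]
orientation: [-0.199, -3.135, -0.0]
force: [-0.5, -4.0, -3.1]
opening: 0.0003
gripper_force: 2.0
t 7.8 st [-27.9517   0.5087  55.5277] F [-3.9978  0.019  -3.126 ] q [-0.0034  0.2371  1.6762  0.      1.2284 -1.4471]
```

View pics/s4c.png

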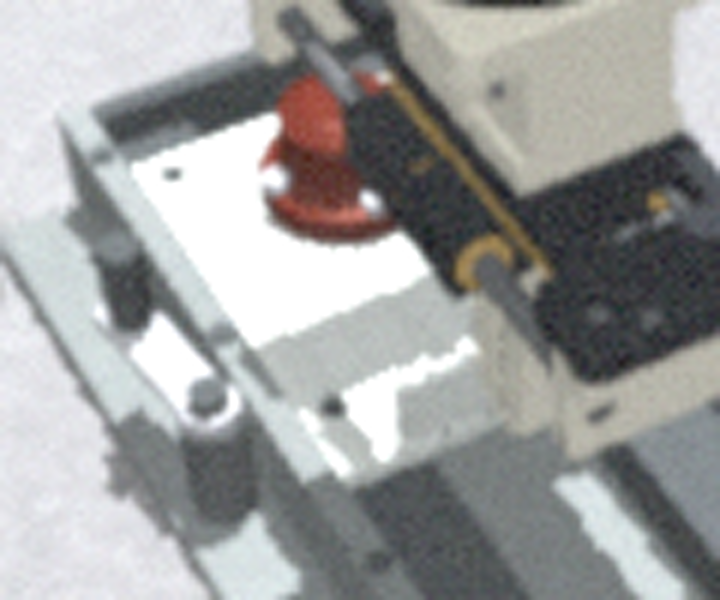

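The vertical force has jumped to -3 N as the lip drags down on the finger, and the plate now sits below the wall top. It appears to have dropped, so I back off to release any hang-up.

```bash
python3 -m crank '[[[-1,0,-0.01,0,0,0,0],[-1,0,-0.03,0,0,0,0],[-1,0,-0.06,0,0,0,0],[-1,0,-0.06,0,0,0,0],[-1,0,-0.06,0,0,0,0]]]';python3 - <<'E'
from h import *
where()
a=read_camera("side");a=cv2.convertScaleAbs(a,alpha=1.5,beta=20);cv2.imwrite("pics/s5c.png",cv2.resize(a[110:210,140:260,::-1],None,fx=6,fy=6,interpolation=cv2.INTER_CUBIC))
E
```

```text
t: 8.48
tool_pos: [0.5837, 0.0192, 0.0557]
orientation: [0.201, 3.135, 0.0]
force: [0.0, 0.5, 0.1]
opening: 0.0005
gripper_force: 0.0
t 8.475 st [-58.2007   0.3871  55.7134] F [0.4732 0.0522 0.0988] q [-0.0551  0.2229  1.6924  0.0003  1.2261 -1.498 ]
```

View pics/s5c.png

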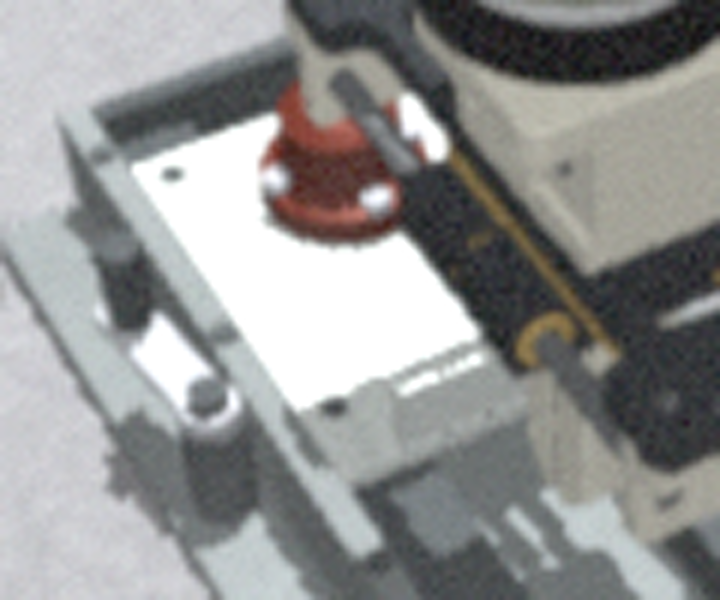

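Front corner at crop (132,162), rear corner at (345,483). I'll check both heights and compute the move toward the catch pin.

Run:
```python
from h import *
uv=np.array([[132,162],[345,480]])/6.+[140,110]
for z in(.05,.043):print(z,(onz("side",uv,z)-O)@RS*1000)
pin=(onz("side",np.array([[120,245]])/6.+[140,110],.0835)-O)@RS*1000;print("pin",pin)
go((-58,0,150))
go((64,125,150))
```

```text
0.05 [[129.2286  53.7213  50.    ]
 [-21.1969  55.3009  50.    ]]
0.043 [[136.7664  51.5244  43.    ]
 [-15.6384  53.1248  43.    ]]
pin [[62.9825 81.1716 83.5   ]]
row [-0.0008 -0.     -0.1886] [ 0.0002  0.0001 -0.0005]
row [ 0.2494  0.2438 -0.1886] [ 0.0002  0.0001 -0.0005]
```

With the dropped height (43 mm) the corners give x=136.8 and -15.6, so the carrier is at x≈60.6 and home. Now I go up, over, and down outside the pin.

```bash
python3 -m crank '[[[-1,0,0,-0.08,0,0,0],[-1,0,0,-0.19,0,0,0],[-1,0.08,0.08,-0.19,0,0,0],[-1,0.16,0.16,-0.19,0,0,0],[-1,0.23,0.24,-0.19,0,0,0]]]'
python3 - <<'E'
from h import *
where()
print((onz("top",[[98,240],[93,238]],[0.0,.04])-O)@RS*1000)
go((64,115,150));go((64,115,63))
E
```

```text
t: 9.15
tool_pos: [0.4836, 0.1545, 0.1509]
orientation: [0.2, 3.135, 0.001]
force: [0.6, 0.9, -0.8]
opening: 0.0001
gripper_force: 0.0
t 9.15 st [ 63.3576 116.7241 150.8928] F [ 0.9584 -0.5026 -0.8264] q [ 0.208  -0.0791  1.8262  0.0003  1.3939 -1.2356]
[[158.473  114.713    0.    ]
 [152.8575 111.6525  40.    ]]
row [-0.0034  0.0013  0.0018] [ 0.0003  0.0003 -0.0003]
row [-0.0034  0.0012  0.1758] [ 0.0003  0.0003 -0.0003]
```

```bash
python3 -m crank '[[[-1,-0.003,0,0.06,0,0,0],[-1,-0.003,0,0.12,0,0,0],[-1,-0.003,0,0.175,0,0,0],[-1,-0.003,0,0.175,0,0,0],[-1,-0.003,0,0.175,0,0,0]]]'
cat > arc.py <<'E'
from h import *
import sys
def rows(ths):
    s=read_state();A=R.from_rotvec(s['orientation']).as_matrix()
    for th in ths:
        u=np.array([np.cos(th),-np.sin(th),0]);b=np.array([np.sin(th),np.cos(th),0])
        p=np.array([22,78,63])+42*u+14.5*b
        Tt=RS@np.c_[b,u,[0,0,-1]]
        print(th,np.r_[A.T@(O+RS@p/1000-s['tool_pos'])/.5,R.from_matrix(A.T@Tt).as_rotvec()/(np.pi/2)])
where();rows([float(a) for a in sys.argv[1:]])
E
python3 arc.py -.1 0 0.15 0.3 0.45
```

```text
t: 9.78
tool_pos: [0.4869, 0.1531, 0.0642]
orientation: [0.199, 3.134, 0.001]
force: [-0.3, -0.3, -0.7]
opening: 0.0004
gripper_force: 0.0
t 9.775 st [ 62.4202 113.3455  64.2316] F [-0.3224  0.2223 -0.7362] q [ 0.2042  0.0206  1.8958  0.0001  1.2242 -1.2396]
-0.1 [-0.0334 -0.0001  0.0025  0.0002  0.0006 -0.0638]
0.0 [-0.0417  0.0032  0.0025  0.0003  0.0006 -0.0002]
0.15 [-0.0546  0.0066  0.0025  0.0003  0.0006  0.0953]
0.3 [-0.0678  0.008   0.0025  0.0003  0.0006  0.1908]
0.45 [-0.0811  0.0074  0.0025  0.0004  0.0005  0.2863]
```

```bash
python3 -m crank '[[[-1,-0.033,0,0.002,0,0,0],[-1,-0.042,0.003,0.002,0,0,0],[-1,-0.055,0.007,0.002,0,0,0.095],[-1,-0.068,0.008,0.002,0,0,0.19],[-1,-0.081,0.008,0.002,0,0,0.286]]]'; python3 arc.py .55 .68 .8 .9 1.0
```

```text
t: 10.4
tool_pos: [0.5275, 0.1522, 0.0633]
orientation: [0.9, 3.009, 0.001]
force: [-1.6, 0.4, 1.2]
opening: 0.0005
gripper_force: 0.6
t 10.4 st [66.594  72.9064 63.2715] F [0.2214 1.6559 1.1982] q [ 0.1872  0.1236  1.7893  0.0004  1.2276 -0.8025]
0.55 [-0.0091  0.0018  0.0005  0.0007  0.0003  0.0608]
0.68 [-0.0205  0.0038  0.0006  0.0007  0.0003  0.1435]
0.8 [-0.0312  0.0043  0.0006  0.0007  0.0002  0.2199]
0.9 [-0.04    0.0037  0.0006  0.0007  0.0002  0.2836]
1.0 [-0.0488  0.0023  0.0006  0.0008  0.0001  0.3472]
```

Contact is at 1.7 N, as expected for the catch. I'll continue the arc.

```bash
python3 -m crank '[[[-1,-0.009,0.002,0,0,0,0.061],[-1,-0.02,0.004,0,0,0,0.143],[-1,-0.031,0.004,0,0,0,0.22],[-1,-0.04,0.004,0,0,0,0.284],[-1,-0.049,0.002,0,0,0,0.347]]]'; python3 arc.py 1.1 1.22 1.34 1.45 1.54
```

```text
t: 11.02
tool_pos: [0.5489, 0.1398, 0.0634]
orientation: [1.674, 2.657, 0.003]
force: [0.1, 2.6, -0.8]
opening: 0.0003
gripper_force: 0.8
t 11.025 st [56.9727 50.1399 63.3829] F [ 2.5451  0.2172 -0.7987] q [ 0.1584  0.1672  1.7407  0.0007  1.2317 -0.2879]
1.1 [-0.0083  0.0018  0.0008  0.0013 -0.0001  0.0649]
1.22 [-0.0188  0.0036  0.0008  0.0013 -0.0002  0.1413]
1.34 [-0.0294  0.0041  0.0008  0.0013 -0.0003  0.2177]
1.45 [-0.0392  0.0035  0.0008  0.0013 -0.0003  0.2878]
1.54 [-0.0471  0.0022  0.0008  0.0013 -0.0004  0.345 ]
```

```bash
python3 -m crank '[[[-1,-0.008,0.002,0,0,0,0.065],[-1,-0.019,0.004,0,0,0,0.14],[-1,-0.029,0.004,0,0,0,0.218],[-1,-0.039,0.003,0,0,0,0.288],[-1,-0.047,0.002,0,0,0,0.345]]]'; python3 arc.py 1.56 1.6 1.63
```

```text
t: 11.65
tool_pos: [0.56, 0.1195, 0.0634]
orientation: [-2.325, -2.112, -0.004]
force: [-0.5, 13.5, -0.6]
opening: 0.0004
gripper_force: 7.1
t 11.65 st [38.2495 36.5635 63.4188] F [13.3234  2.1599 -0.5879] q [0.1195 0.1826 1.7233 0.0018 1.2335 0.2149]
1.56 [-0.0026  0.0007  0.0008  0.0011 -0.0014  0.0127]
1.6 [-0.006   0.0018  0.0008  0.0011 -0.0014  0.0382]
1.63 [-0.0086  0.0024  0.0008  0.0011 -0.0014  0.0573]
```

The force is 13.5 N, so the catch is on its stop. I back off 8 mm, rise and check.

```bash
python3 -m crank '[[[-1,0.008,0,0,0,0,0],[-1,0.016,0,0,0,0,0],[-1,0.016,0,-0.08,0,0,0],[-1,0.016,0,-0.2,0,0,0],[-1,0.016,0,-0.32,0,0,0]]]'; python3 -m crank '[[[-1,-0.1,0,-0.02,0,0,0],[-1,-0.2,0,-0.04,0,0,0],[-1,-0.3,0,-0.06,0,0,0],[-1,-0.36,0,-0.06,0,0,0],[-1,-0.36,0,-0.06,0,0,0]]]'
python3 - <<'E'
from h import *
where()
a=read_camera("side");b=read_camera("top")
f=lambda i:cv2.resize(cv2.convertScaleAbs(i,alpha=1.3,beta=15)[:,:,::-1],(400,300))
cv2.imwrite("pics/end.png",np.hstack([cv2.resize(a[90:270,120:300,::-1],(400,400)),cv2.resize(b[90:270,80:260,::-1],(400,400))]))
E
```

```text
t: 12.28
tool_pos: [0.5594, 0.1265, 0.2238]
orientation: [-2.321, -2.118, 0.001]
force: [-0.0, -0.5, -0.5]
opening: 0.0004
gripper_force: 0.0
t: 12.9
tool_pos: [0.5431, -0.0547, 0.2526]
orientation: [2.324, 2.113, -0.0]
force: [0.4, 0.8, 0.2]
opening: 0.0002
gripper_force: 0.0
t 12.9 st [-136.6419   31.2497  252.6187] F [ 0.7946 -0.2695  0.2188] q [-0.1939 -0.0289  1.5913 -0.0006  1.5785 -0.0991]
```

View pics/end.png

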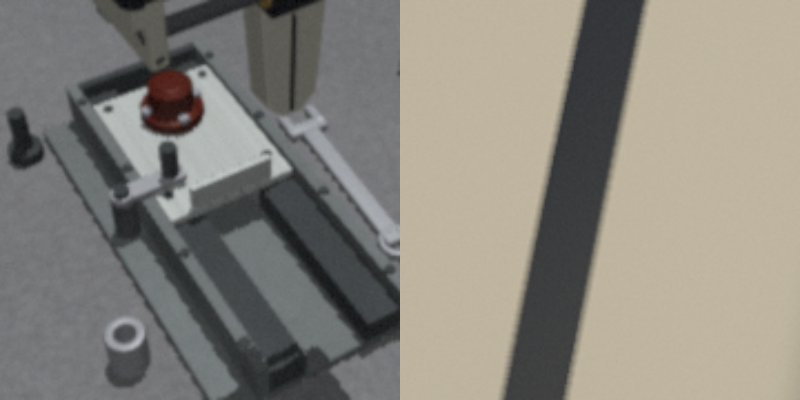

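The side view shows the plate low between the walls and the catch lying across it (pin at (168,160)). The tools and parts are undisturbed, and the gripper is high and clear.

```bash
python3 -c "
from plant import *
print(close_job())"
```

```text
the job is handed in; nothing more can be done
None
```

The carrier has dropped into its notches (measured about 0.6 mm past home), the catch is turned to its stop across the plate, everything is released, and the job was handed in at about 13 s; no verdict was returned.

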